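# Hang the orange-handled parts basket on the double hook

## Robot

A 6-joint arm with a two-finger parallel gripper is mounted at the origin on a cart in front of the work surface, level with it; the furniture and walls round the work are solid. World frame = base frame: x ahead of the robot, y to its left, z up, the work surface at z = 0. Lengths are in m, angles in degrees, forces in N, time in s.
With the tool pointing down it reaches from about 0.375 to 0.9 m from the base axis. Payload 3.1 kg.
Tool frame: the origin (TCP) lies at the very end of the fingers, on their centre line; the grasp point (between the pads) lies 19 mm behind it (bot.hold_point_z is the z of the grasp point in the tool frame, in m); z points along the fingers, y is the direction in which the jaws open and shut (so a half turn about z gives the same grasp; the last joint's range is limited). The gripper opens to 87 mm and grips with 3 to 60 N. Pads are 19 mm wide; open, the fingers measure 117 mm over their backs; the gripper's body (75 mm by 190 mm) begins 51 mm behind the grasp point.
Start: joints at [55.777, 30.224, 82.088, -0, 67.689, -10.227], TCP at [0.254, 0.571, 0.223] pointing down, gripper open.
Joint ranges: [-176.69, 176.69], [-43.24, 126.21], [12.49, 139.97], [-82, 262], [0, 151.66], [-163.58, 163.58]. Speed limits (degrees/s): [159.86, 159.86, 180, 180, 180, 180].

## Interface

Orientations are given as a 3x3 rotation matrix whose columns are the frame's x, y, z axes.
In Python, from rig import bot gives the robot as it stands.
- The arm moves only by the tool servo_tool, never from a script. Its argument "increments" is a list of rows, each a list of 3 entries, a list of its own where there are three numbers: the closure, from 0 (fully open) to 1 (shut), then the shift along the tool's x, y, z in mm, then the turn about the tool's z in degrees. In form: [[claw, [x, y, z], turn], ...]. A call has 1 to 5 rows; each row shifts and turns the commanded pose from where the row before left it, along the tool's axes as they then stand; what a row does not reach is not made up. A row lasts 1/8 s, in which the tool goes at most 62.5 mm and 10.7 degrees, less where a joint would pass 70% of its speed; a pose out of reach is approached as far as the arm can. A call with a gripper value outside its range is refused whole. The fingers move at their own pace and stop on an object; the grip force is fixed at half the most. Time passes only in rows, so rows that do not move let the fingers close. It gives the time, the measured TCP pose, the force and the opening at its end, in the units of the state.
- bot.read_state(): the state, without advancing time (a new reading comes with each control period).
- bot.capture(name): name is "scene" or "side" or "wrist"; returns (picture, depth): 400x640x3 uint8, blue, green, red; 400x640 float32, m along the optical axis (not along the pixel's ray), 0 where there is no reading.
- bot.camera_info(name): a dict with "K" (3x3 intrinsics, pixels), "distortion" ([k1, k2, p1, p2, k3] as OpenCV has them; the pictures are not rectified), "R" (3x3) and "t" (3): a world point X has camera coordinates R X + t; the wrist camera has in their place "mount" (4x4, takes a point from camera to tool coordinates, whose origin is the TCP and whose axes are the flange's). Camera axes: x right, y down, z forward; pixel columns grow to the right and rows downward; lengths in m; the calibration is good to about 2 mm. A picture is of the moment at which its call begins: read the wrist's pose just before it. camera_info takes no time and is no camera call.
- bot.hand_in(): hands the job in, once; it reports no verdict.
Trained networks look in the newest picture that a camera, given by its name, has taken for a name from the list of things; names that differ only in an ending like _2 or _b are one class to them, and where a whole thing is asked for, a point or a joint stands for the part that bears it (a point fixed in the world has none). Each returns a list of dicts, best first, with "p" (0 to 1); they miss things now and then, are a little off and sometimes report something else, mostly with a low value. They report only what shows in the picture. A call takes as long as a camera call.
- bot.find_in(camera, thing): "bbox" ([left, top, right, bottom] in pixels, round what is visible of it).
- bot.trace(camera, thing): "region" (400x640 bool, what is visible of it) and "bbox" ([left, top, right, bottom] in pixels, round what is visible of it).
The state is a dict: "time_s": time; "joint_positions": joint angles; "qvel": joint speeds; "tau": joint torques, N m; "position": TCP position; "tcp_rot": TCP orientation; "force": force on the tool from outside, world axes, zero at the start; "moment": the same for the moment, N m; "opening": opening from 0.0 (shut) to 1.0 (fully open).
Only numpy, scipy, OpenCV 4.12 (cv2) and the standard library are available. Lean on these libraries where they do the work, as an engineer would, in place of code of your own. Each camera call takes 0.05 s, during which the arm holds its last target.

## Task

Hang the parts basket with the orange handle on the yellow hook stand: bring its handle over the upturned tips of the two prongs, rest the handle on both prongs and let go, so that the basket hangs level and clear of the table. Leave the basket with the blue handle standing where it is.

Things in the scene. Friction and masses are not known exactly. Their poses are not given: they have to be found in the camera images.
- orange_basket_grip (a point): Centre of the orange sleeve of the loose basket to hang: grey steel tray 140 (x) x 90 (y) x 42 high, about 0.3 kg, standing upright. Rigid handle: a strap 16 wide at each end (inner faces x=+-67) carries a level bar along x with a sleeve 126 long, 16 wide (y), 14 high. Point: 122 above the tray's underside; sleeve underside 73 above the rim. z up. Symmetric end for end. In mm.
- blue_basket_grip (a point): Centre of the blue sleeve of a second loose basket beside the first, alike in all sizes and axes but for the blue sleeve; it must stay where it is.
- hook_seat (a point): Rest place on the fixed yellow stand, midway between 2 prongs, level with their tops, 155 mm above the table. y: out towards the prongs' free ends; x: prong to prong; z up. Prongs: rods 8 thick along y at x=+-38, tips turned up at y=30 to 48, rising 20. Post and cross bar: front y=-86, top z=7. Foot plate 8 thick, x=+-70, y=-150 to -20. Hung: grip 7 above this point. In mm.

How it is judged:
By the outcome, as a careful person would: the job done as asked, in the order asked, and still so for the second after the job is handed in, with the robot touching nothing.
It also fails if it takes over 43 s, if anything falls off the work surface, if the arm or the gripper's body presses on something with over 40 N, if the wrist force passes 120 N, or if a joint passes its speed limit or range.

## Working session

There is one attempt and no reset: what is moved stays moved. The work goes in short steps, Python scripts to look and compute and a tool call to move; the robot and the scene stay as the last step left them, time stands still between calls to the robot, and variables do not carry over. Pictures are saved under pics/ and viewed, and the job is handed in when it is done.

Besides the shell and the picture viewer there is one more tool, called after "Call:" as name([rows], argument=value, ...), one row to a line, values as JSON. servo_tool: Moves the arm, as the interface text tells. Its arguments: {"type":"object","properties":{"increments":{"type":"array","items":{"type":"array"}}},"required":["increments"]}

```bash
ls; mkdir -p pics; python3 - <<'E'
from rig import bot
import cv2, numpy as np
s=bot.read_state(); print({k:(np.round(v,3).tolist() if k!='time_s' else v) for k,v in s.items()})
np.set_printoptions(precision=4,suppress=True)
for n in ['scene','side','wrist']:
    p,d=bot.capture(n); cv2.imwrite(f'pics/{n}0.png',p); np.save(f'{n}0.npy',d)
    print(n,bot.camera_info(n))
E
```

```text
pics
{'time_s': 0.0, 'joint_positions': [55.778, 30.278, 82.156, -0.0, 67.689, -10.226], 'qvel': [0.012, -0.108, -0.021, 0.052, -0.015, -0.056], 'tau': [-0.0, -44.005, -17.659, 0.063, 0.058, -0.0], 'position': [0.254, 0.57, 0.222], 'tcp_rot': [[-0.914, 0.407, -0.001], [0.407, 0.914, -0.002], [0.0, -0.002, -1.0]], 'force': [-0.275, -0.261, 0.02], 'moment': [0.016, 0.017, 0.04], 'opening': 1.001}
scene {'K': array([[409.6445,   0.    , 320.5252],
       [  0.    , 409.6445, 207.1534],
       [  0.    ,   0.    ,   1.    ]]), 'distortion': array([-0.0142,  0.    ,  0.    ,  0.    ,  0.    ]), 'R': array([[ 0.5704, -0.8213, -0.0068],
       [-0.4487, -0.3047, -0.8401],
       [ 0.688 ,  0.4823, -0.5424]]), 't': array([-0.1968,  0.4074,  0.8685])}
side {'K': array([[496.8893,   0.    , 322.3176],
       [  0.    , 496.8893, 194.3942],
       [  0.    ,   0.    ,   1.    ]]), 'distortion': array([0.0028, 0.    , 0.    , 0.    , 0.    ]), 'R': array([[ 0.9941, -0.1081,  0.0015],
       [-0.0594, -0.5575, -0.828 ],
       [ 0.0903,  0.8231, -0.5607]]), 't': array([-0.4565,  0.2308,  1.3393])}
wrist {'K': array([[277.1882,   0.    , 320.1877],
       [  0.    , 277.1882, 194.957 ],
       [  0.    ,   0.    ,   1.    ]]), 'distortion': array([-0.0416,  0.    ,  0.    ,  0.    ,  0.    ]), 'mount': array([[ 0.0006, -0.9625, -0.2713,  0.0743],
       [ 1.    ,  0.0008, -0.0006, -0.0003],
       [ 0.0008, -0.2713,  0.9625, -0.1625],
       [ 0.    ,  0.    ,  0.    ,  1.    ]])}
```

View pics/scene0.png

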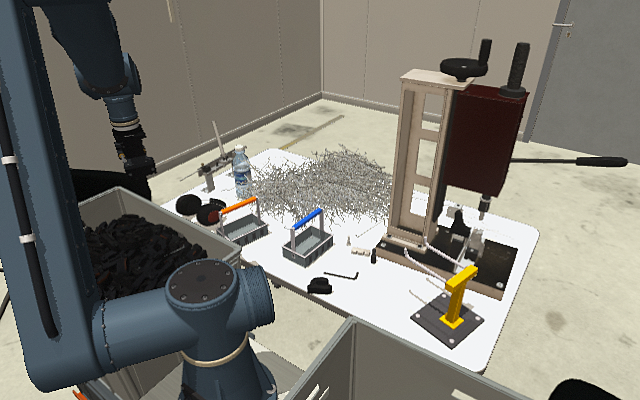

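View pics/side0.png

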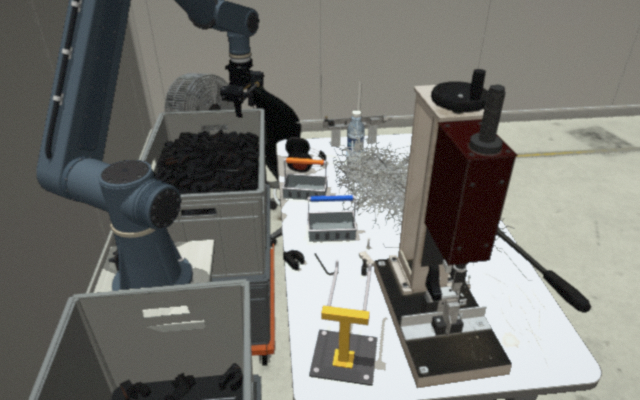

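View pics/wrist0.png

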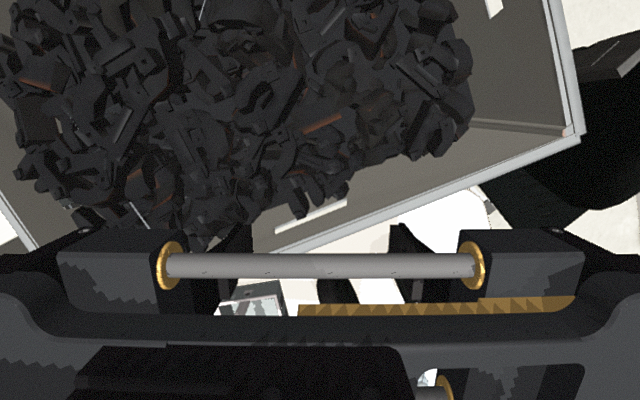

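The scene camera shows the orange sleeve at about (238,206), the blue sleeve at about (308,219), and the stand's yellow post at about (460,290). The grey prongs run from the stand toward (405,252). In the side view, orange is at (305,161), blue at (330,199), and the prong tips at about (336,265) and (367,250).

```bash
cat > h.py <<'E'
import numpy as np, cv2
from rig import bot
np.set_printoptions(precision=4,suppress=True)
def cloud(n,d,m):
    c=bot.camera_info(n); v,u=np.nonzero(m&(d>0))
    pts=np.stack([u,v],1).astype(np.float64)[:,None]
    un=cv2.undistortPoints(pts,c['K'],c['distortion'])[:,0]
    z=d[v,u]; P=np.c_[un*z[:,None],z]
    if n=='wrist':
        s=bot.read_state(); M=c['mount']; T=P@M[:3,:3].T+M[:3,3]
        return T@np.array(s['tcp_rot']).T+np.array(s['position']),u,v
    return (P-c['t'])@c['R'],u,v
def proj(n,X):
    c=bot.camera_info(n); X=np.atleast_2d(X).astype(float)
    if n=='wrist':
        s=bot.read_state(); M=c['mount']; T=(X-np.array(s['position']))@np.array(s['tcp_rot']); Pc=(T-M[:3,3])@M[:3,:3]
        return cv2.projectPoints(Pc,np.zeros(3),np.zeros(3),c['K'],c['distortion'])[0][:,0]
    return cv2.projectPoints(X,cv2.Rodrigues(c['R'])[0],c['t'],c['K'],c['distortion'])[0][:,0]
E
python3 - <<'E'
from h import *
for n in ['scene','side']:
    p=cv2.imread(f'pics/{n}0.png'); d=np.load(f'{n}0.npy')
    h=cv2.cvtColor(p,cv2.COLOR_BGR2HSV)
    for nm,lo,hi in [('or',4,16),('bl',105,125),('ye',18,32)]:
        m=(h[...,0]>=lo)&(h[...,0]<=hi)&(h[...,1]>170)&(h[...,2]>90)
        k,l,st,ce=cv2.connectedComponentsWithStats(m.astype(np.uint8))
        for i in np.argsort(-st[1:,4])[:3]+1:
            if st[i,4]<40: continue
            P,u,v=cloud(n,d,l==i)
            if len(P)==0: continue
            lo_,hi_=np.percentile(P,[2,98],axis=0)
            pr=cv2.minAreaRect(P[:,:2].astype(np.float32))
            # top
            print(n,nm,st[i],ce[i],'med',np.median(P,0),'lo',lo_,'hi',hi_,pr)
E
```

```text
scene or [222 198  34  16  95] [237.9474 205.8105] med [0.4303 0.3745 0.1232] lo [0.379  0.3585 0.1185] hi [0.4918 0.3888 0.1271] ((0.436978816986084, 0.3762357532978058), (0.01744791492819786, 0.11957468092441559), 78.27561950683594)
scene or [ 73 390  14  10  64] [ 79.5781 395.6094] med [-0.0876  0.8044 -0.6008] lo [-0.0958  0.7758 -0.6213] hi [-0.0753  0.8352 -0.5842] ((-0.08553792536258698, 0.8056856989860535), (0.061093058437108994, 0.02075996622443199), 88.07559967041016)
scene bl [294 208  28  22 145] [307.     218.1724] med [0.4967 0.1524 0.1254] lo [0.4417 0.1455 0.1207] hi [0.5587 0.1627 0.1284] ((0.5003560185432434, 0.15420693159103394), (0.016057705506682396, 0.1265200823545456), 85.89718627929688)
scene ye [439 265  39  65 969] [456.9143 295.7668] med [ 0.4612 -0.3179  0.1081] lo [ 0.4218 -0.337   0.0097] hi [ 0.5125 -0.2945  0.1617] ((0.5455548763275146, -0.30372458696365356), (0.2521391212940216, 0.05901716649532318), 8.983691215515137)
side or [252 336  22  19 187] [263.0374 348.8182] med [ 0.2574  0.2387 -0.6172] lo [ 0.2157  0.2298 -0.6386] hi [ 0.293   0.2813 -0.6087] ((0.25443336367607117, 0.26398995518684387), (0.08079039305448532, 0.07280819118022919), 2.6491892337799072)
side or [287 157  36   8 181] [301.8398 160.5746] med [0.4334 0.3806 0.1251] lo [0.3882 0.3605 0.0407] hi [0.494  0.5064 0.132 ] ((0.44676828384399414, 0.43346667289733887), (0.1460237205028534, 0.11447383463382721), 84.46919250488281)
side bl [312 196  40   4 132] [330.8258 197.75  ] med [0.4981 0.1528 0.1276] lo [0.4481 0.1456 0.1225] hi [0.5565 0.1651 0.1324] ((0.5025596618652344, 0.15446344017982483), (0.020086200907826424, 0.1132863312959671), 82.23050689697266)
side ye [ 323  307   45   61 1017] [344.2488 331.7827] med [ 0.4706 -0.3232  0.1404] lo [ 0.4306 -0.3351  0.0114] hi [ 0.5114 -0.3002  0.1642] ((0.47202420234680176, -0.31514549255371094), (0.041574396193027496, 0.09229747205972672), 75.2351303100586)
```

```bash
python3 - <<'E'
from h import *
for n,(a,b,c,e) in {'scene':(170,180,540,350),'side':(270,130,440,390)}.items():
    p=cv2.imread(f'pics/{n}0.png')[b:e,a:c]
    f=2 if n=='scene' else 2.3
    cv2.imwrite(f'pics/{n}0c.png',cv2.resize(p,None,fx=f,fy=f,interpolation=cv2.INTER_CUBIC))
E
```

```text
(no output)
```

View pics/scene0c.png

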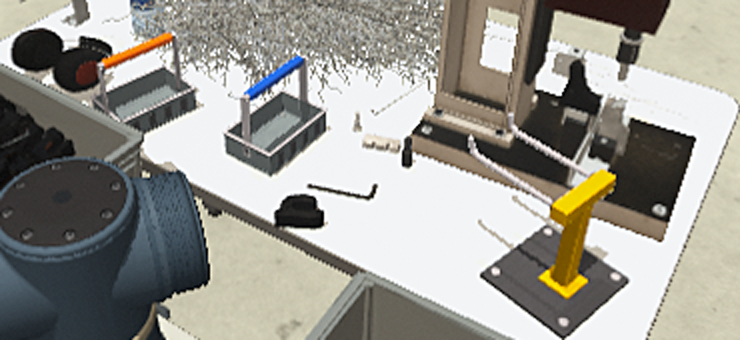

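View pics/side0c.png

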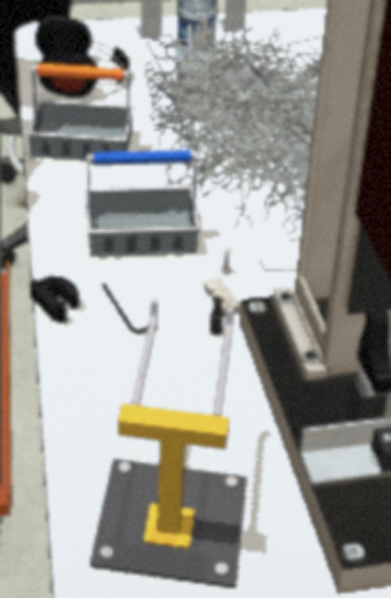

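```bash
python3 - <<'E'
from h import *
for n in ['scene','side']:
    p=cv2.imread(f'pics/{n}0.png'); d=np.load(f'{n}0.npy')
    P,u,v=cloud(n,d,np.ones(d.shape,bool)); col=p[v,u].astype(int)
    h=cv2.cvtColor(p,cv2.COLOR_BGR2HSV)[v,u]
    print('table z',np.median(P[(abs(P[:,0]-.45)<.05)&(abs(P[:,1]-0)<.05),2]))
    ye=(h[:,0]>=18)&(h[:,0]<=32)&(h[:,1]>150)&(P[:,2]>0.155)&(P[:,0]<.55)&(P[:,1]<-.2)
    Q=P[ye]; print(n,'bar top',len(Q),np.median(Q,0),cv2.minAreaRect(Q[:,:2].astype(np.float32)))
    b=(P[:,0]>.36)&(P[:,0]<.62)&(P[:,1]>-.30)&(P[:,1]<-.10)&(P[:,2]>.11)&(P[:,2]<.2)
    o=np.argsort(P[b][:,1])
    print(len(o)); 
    if len(o): print(np.c_[P[b][o]*1000,u[b][o],v[b][o]][::max(1,len(o)//45)].round().astype(int).tolist())
    # press extents
    b=(P[:,0]>.5)&(P[:,0]<1.0)&(P[:,1]>-.6)&(P[:,1]<.05)
    for z0,z1 in [(.02,.1),(.1,.2),(.2,.3),(.3,.5),(.5,.8)]:
        q=P[b&(P[:,2]>z0)&(P[:,2]<z1)]
        if len(q): print('press',z0,len(q),np.percentile(q[:,0],[1,5]),np.percentile(q[:,1],[1,99]))
E
```

```text
table z -0.002257119252600038
scene bar top 298 [ 0.4644 -0.3158  0.1598] ((0.46951285004615784, -0.3150096535682678), (0.02393040619790554, 0.10136331617832184), 73.39673614501953)
371
[[441, -300, 161, 451, 279], [438, -299, 160, 450, 280], [442, -297, 159, 450, 279], [439, -296, 158, 449, 280], [436, -295, 160, 448, 280], [425, -293, 151, 445, 285], [439, -290, 152, 446, 281], [436, -287, 146, 444, 283], [441, -285, 151, 444, 280], [441, -282, 153, 443, 279], [437, -279, 147, 441, 281], [437, -277, 150, 440, 280], [439, -274, 150, 439, 279], [442, -270, 149, 438, 278], [442, -267, 150, 437, 277], [444, -264, 151, 436, 276], [444, -261, 152, 435, 275], [445, -259, 153, 434, 274], [443, -255, 150, 432, 275], [526, -253, 153, 444, 255], [447, -250, 153, 431, 272], [529, -246, 151, 442, 254], [449, -244, 155, 429, 270], [532, -240, 150, 440, 253], [453, -238, 153, 427, 269], [531, -235, 154, 438, 251], [452, -231, 147, 424, 270], [449, -229, 151, 423, 269], [453, -225, 149, 422, 268], [454, -222, 150, 421, 267], [537, -219, 153, 433, 248], [457, -216, 151, 419, 265], [534, -213, 149, 
[... 1809 characters left out ...]
 278], [544, -207, 152, 369, 277], [539, -204, 152, 367, 276], [544, -201, 158, 369, 273], [462, -198, 152, 333, 277], [543, -196, 160, 368, 271], [543, -194, 165, 368, 269], [547, -193, 172, 370, 266], [550, -192, 165, 371, 268], [550, -190, 176, 371, 264], [472, -188, 153, 337, 273], [471, -184, 156, 336, 271], [474, -178, 160, 337, 268], [477, -174, 158, 338, 267], [472, -172, 167, 336, 264], [477, -170, 174, 338, 261], [475, -169, 173, 337, 261]]
press 0.02 9494 [0.6006 0.6122] [-0.3982 -0.0351]
press 0.1 2694 [0.5037 0.5166] [-0.3357 -0.0349]
press 0.2 2015 [0.66   0.6635] [-0.3162 -0.0341]
press 0.3 9690 [0.6605 0.6652] [-0.5461 -0.0352]
press 0.5 5830 [0.6534 0.6606] [-0.3156 -0.0385]
```

```bash
cat > fit.py <<'E'
from h import *
from scipy.optimize import least_squares
def sleeve(n,p,d,lo,hi,guess,zc=.122):
    h=cv2.cvtColor(p,cv2.COLOR_BGR2HSV)
    m=((h[...,0]>=lo)&(h[...,0]<=hi)&(h[...,1]>140)&(h[...,2]>70)).astype(np.uint8)
    P,u,v=cloud(n,d,m>0)
    k=(np.linalg.norm(P[:,:2]-guess,axis=1)<.09)&(abs(P[:,2]-zc)<.02)
    P=P[k]; c=(P[:,:2].max(0)+P[:,:2].min(0))/2
    w,V=np.linalg.eigh(np.cov((P[:,:2]-np.median(P[:,:2],0)).T)); a=V[:,1]*np.sign(V[0,1])
    t=P[:,:2]@a; s=P[:,:2]@np.array([-a[1],a[0]])
    print(n,len(P),'yaw',np.degrees(np.arctan2(a[1],a[0])),'len',np.ptp(t),np.percentile(s,[3,97])-np.median(s),
      'ctr',a*(t.max()+t.min())/2+np.array([-a[1],a[0]])*(np.percentile(s,3)+np.percentile(s,97))/2,'z',np.percentile(P[:,2],[5,50,95]))
if __name__=='__main__':
    for n in ['scene','side']:
        p=cv2.imread(f'pics/{n}0.png'); d=np.load(f'{n}0.npy')
        sleeve(n,p,d,4,16,(.434,.376)); sleeve(n,p,d,103,127,(.5,.153))
        P,u,v=cloud(n,d,np.ones(d.shape,bool))
        b=(P[:,0]>.40)&(P[:,0]<.58)&(P[:,1]>-.285)&(P[:,1]<-.15)&(P[:,2]>.135)&(P[:,2]<.19); Q=P[b]
        def loc(q,X): 
            c,s=np.cos(q[2]),np.sin(q[2]); D=X[:,:2]-q[:2]; return np.c_[D[:,0]*c+D[:,1]*s,-D[:,0]*s+D[:,1]*c]
        def f(q):
            L=loc(q,Q); return np.r_[(abs(L[:,0])-.038),[0]]
        q0=np.array([.49,-.22,np.radians(-15)])
        f1=lambda r: f([r[0],-.22,r[1]])
        r=least_squares(f1,[.495,np.radians(-13)],loss='soft_l1',f_scale=.003)
        q=np.array([r.x[0],-.22,r.x[1]]); L=loc(q,Q); 
        T=Q[:,2]>.163
        print(n,'yaw',np.degrees(q[2]),'res',np.median(abs(abs(L[:,0])-.038)),'y max L/R',[np.percentile(L[(np.sign(L[:,0])==s)&T,1],[5,50,95]) for s in(-1,1)], 'z',Q[:,2].max(), np.percentile(Q[~T,2],[5,50,95]))
        h=cv2.cvtColor(p,cv2.COLOR_BGR2HSV)[v,u]
        ye=(h[:,0]>=18)&(h[:,0]<=32)&(h[:,1]>150)&(P[:,2]>0.145)&(P[:,0]<.55)&(P[:,1]<-.2)
        L=loc(q,P[ye]); print(' bar',np.percentile(L,[2,50,98],axis=0).tolist(), 'cam-facing')
        for yy in [np.percentile(loc(q,Q)[T,1],50)-.042]:
            c,s=np.cos(q[2]),np.sin(q[2]); print(' seat est from tips',q[:2]+yy*np.array([-s,c]))
        yf=np.percentile(L[:,1],96)+.086; print(' seat est from bar',q[:2]+yf*np.array([-s,c]))
E
python3 fit.py
```

```text
scene 120 yaw -14.077141022580621 len 0.12417905111872263 [-0.0042  0.0102] ctr [0.4391 0.3753] z [0.1175 0.123  0.127 ]
scene 153 yaw -3.087196510625057 len 0.1267465652380635 [-0.0049  0.009 ] ctr [0.5004 0.1541] z [0.1208 0.1254 0.128 ]
scene yaw -15.877184397477782 res 0.0015295617123773364 y max L/R [array([0.0368, 0.0401, 0.0428]), array([0.0362, 0.0392, 0.0412])] z 0.17283207998779762 [0.1474 0.1514 0.1565]
 bar [[-0.04852512730250883, -0.11009863146074611], [-0.006137479297057168, -0.10237413535973665], [0.04810049133005672, -0.08887628693972772]] cam-facing
 seat est from tips [ 0.4947 -0.2223]
 seat est from bar [ 0.4943 -0.2236]
side 167 yaw -14.38324996192545 len 0.11777979708579828 [-0.0076  0.0112] ctr [0.4407 0.3772] z [0.1177 0.1264 0.1315]
side 178 yaw -4.272587327368256 len 0.1188386782556286 [-0.0071  0.0097] ctr [0.5025 0.1548] z [0.1222 0.1276 0.1316]
side yaw -15.728743514485272 res 0.0019263864037936188 y max L/R [array([0.0375, 0.0412, 0.0443]), array([0.0358, 0.0395, 0.0424])] z 0.178192335901032 [0.1515 0.1549 0.1585]
 bar [[-0.04567446147131499, -0.11051914819040068], [0.00019931566552322533, -0.10609638323525945], [0.04420785839336688, -0.09082329826913293]] cam-facing
 seat est from tips [ 0.4989 -0.2221]
 seat est from bar [ 0.4981 -0.2252]
```

```bash
python3 - <<'E'
from h import *
A=[]
for n in ['scene','side']:
    d=np.load(f'{n}0.npy'); P,u,v=cloud(n,d,np.ones(d.shape,bool)); A.append(P)
P=np.vstack(A)
print('max z (mm) rows y from .7 down, cols x .15...0.75')
for y in np.arange(.70,-.4,-.05):
    r=[]
    for x in np.arange(.15,.76,.05):
        k=(abs(P[:,0]-x)<.025)&(abs(P[:,1]-y)<.025)
        r.append('%5d'%(np.percentile(P[k,2],99)*1000) if k.sum()>3 else '    .')
    print('%.2f'%y,' '.join(r))
s=bot.read_state(); g=np.array([.440,.3762,.122+.0]); R=np.array(s['tcp_rot'])
tgt=g-R[:,2]*-bot.hold_point_z; print(bot.hold_point_z)
E
```

```text
max z (mm) rows y from .7 down, cols x .15...0.75
0.70    88    63    61   110     4     4     .     5   124   125   247   252   125
0.65    90    85   333   335   307    79   133   133   148   123   127   119   123
0.60   120   499   399   352     3    79    76    50    28   142   202     1     9
0.55   518   514   506   567     4    78    75    28    35   197   206   109    39
0.50   601   344   590   578     4    80    79    26   108   164   158   105    98
0.45   588   615   613   111     3    43    43     0   101   122   128   133   100
0.40   624   631   103   110   123   131   129    46   121   167   169   174   146
0.35   703   677   104   110    44   122   131   131   114   135   166   178   156
0.30   726    87    76   110     3     4    39    44   121   140   132   164   155
0.25   109   109   108   109     3     3     2     3    79   137   152   169   192
0.20     .     .  -249  -246     4     3    43    44    80   103   164   163   181
0.15     2     .  -751  -750     2     4   130   131   131    48   111   160   174
0.10     4     .  -747  -752     3     3    43    43    44     4   117   115   122
0.05     3     .     .     .    30    29     7     4    12    33     9    52    77
-0.00     3     .     .     .    26    28     8     3     9    30    36   196    65
-0.05     2     .     .     .     3     4     5     6    53    45   534   534   532
-0.10     2     .     .     .     3     3     4     4     4    42   535   577   551
-0.15   110   110   110     .     3     4   172   167     4    43   575   572   576
-0.20  -172  -143   110     .     4     4   157     2   172    42   575   630   607
-0.25  -148  -145   110     .     3    10   156   153   156    74   516   620   532
-0.30  -142  -145   110     .     3   160   164   164    12    47   516   628   599
-0.35     .     .   111     .     4    12   153   163    11    42    44    44   340
-0.0187
```

Call:
servo_tool([
  [0, [-25, -10, 0], -2],
  [0, [-50, -20, 0], -2],
  [0, [-50, -20, 0], -2],
  [0, [-50, -20, 0], -2],
  [0, [-40, -15, 0], -2],
])

```text
time_s: 0.78
position: [0.4289, 0.4169, 0.2223]
tcp_rot: [[-0.97, 0.242, -0.0], [0.242, 0.97, -0.0], [0.0, -0.001, -1.0]]
force: [-0.5, 0.1, 0.2]
opening: 1.003
```

Call:
servo_tool([
  [0, [-11, -19, 0], 0],
  [0, [-10, -18, 0], 0],
  [0, [0, 0, 0], 0],
])

```text
time_s: 1.15
position: [0.438, 0.3766, 0.2224]
tcp_rot: [[-0.97, 0.243, -0.001], [0.243, 0.97, -0.0], [0.001, -0.001, -1.0]]
force: [-0.5, 0.3, 0.4]
opening: 1.001
```

```bash
python3 - <<'E'
from fit import *
s=bot.read_state(); print(s['position'],s['time_s'])
for n in ['wrist','scene','side']:
    p,d=bot.capture(n); cv2.imwrite(f'pics/{n}1.png',p); np.save(f'{n}1.npy',d)
    try: sleeve(n,p,d,4,16,(.44,.376))
    except Exception as e: print(n,e)
E
```

```text
[0.438  0.3766 0.2224] 1.15
wrist 1761 yaw -13.29396996408851 len 0.11799240995197602 [-0.0071  0.0068] ctr [0.4386 0.3815] z [0.1271 0.1291 0.1303]
scene 170 yaw -13.516586620531468 len 0.12686916803589382 [-0.0051  0.0109] ctr [0.4405 0.3761] z [0.1169 0.1243 0.1281]
side 166 yaw -13.585239457126296 len 0.12170999817486483 [-0.0072  0.0115] ctr [0.4407 0.378 ] z [0.1181 0.1263 0.1308]
```

View pics/wrist1.png

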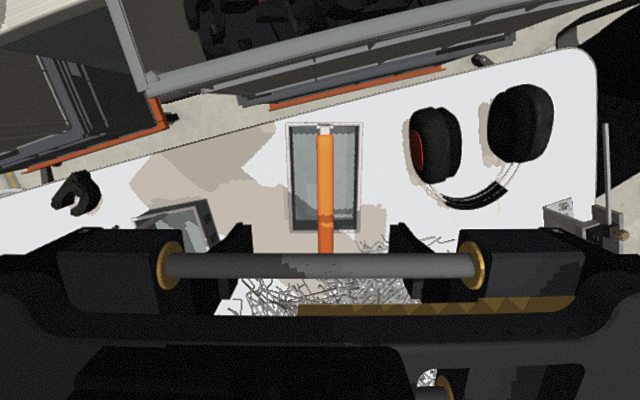

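Call:
servo_tool([
  [0, [-2, 2, 25], -0.5],
  [0, [0, 0, 35], 0],
  [0, [0, 0, 35], 0],
  [0, [0, 0, 24], 0],
  [0, [0, 0, 0], 0],
])

```text
time_s: 1.92
position: [0.4395, 0.3793, 0.1018]
tcp_rot: [[-0.973, 0.232, -0.004], [0.232, 0.973, -0.002], [0.003, -0.003, -1.0]]
force: [-0.7, -0.6, 0.2]
opening: 0.999
```

Call:
servo_tool([
  [0.5, [0, 0, 0], 0],
  [0.8, [0, 0, 0], 0],
  [1, [0, 0, 0], 0],
  [1, [0, 0, 0], 0],
  [1, [0, 0, 0], 0],
])

```text
time_s: 2.55
position: [0.4416, 0.3791, 0.1038]
tcp_rot: [[-0.972, 0.233, 0.0], [0.233, 0.972, 0.0], [-0.0, 0.0, -1.0]]
force: [0.2, -0.0, 0.9]
opening: 0.517
```

Call:
servo_tool([
  [1, [0, 0, 0], 0],
  [1, [0, 0, 0], 0],
  [1, [0, 0, 0], 0],
  [1, [0, 0, 0], 0],
  [1, [0, 0, 0], 0],
])

```text
time_s: 3.18
position: [0.4416, 0.3792, 0.1035]
tcp_rot: [[-0.972, 0.233, 0.0], [0.233, 0.972, 0.0], [-0.0, 0.0, -1.0]]
force: [1.0, 0.9, -1.0]
opening: 0.18
```

Call:
servo_tool([
  [1, [0, 0, 0], 0],
  [1, [0, 0, 0], 0],
  [1, [0, 0, -5], 0],
  [1, [0, 0, -10], 0],
  [1, [0, 0, -15], 0],
])

```text
time_s: 3.8
position: [0.441, 0.3788, 0.1341]
tcp_rot: [[-0.972, 0.233, -0.001], [0.233, 0.972, -0.001], [0.001, -0.001, -1.0]]
force: [1.0, -0.1, -3.3]
opening: 0.176
```

Call:
servo_tool([
  [1, [0, 0, -30], 0],
  [1, [0, 0, -40], 0],
  [1, [0, 0, -40], 0],
  [1, [0, 0, -30], 0],
  [1, [0, 0, -20], 0],
])

```text
time_s: 4.42
position: [0.4416, 0.3792, 0.2967]
tcp_rot: [[-0.972, 0.233, 0.003], [0.233, 0.972, 0.002], [-0.003, 0.002, -1.0]]
force: [-0.2, 0.3, -4.2]
opening: 0.181
```

Call:
servo_tool([
  [1, [0, 0, 0], 0],
  [1, [0, 0, 0], 0],
  [1, [0, 0, 0], 0],
])

```text
time_s: 4.8
position: [0.4407, 0.3786, 0.2922]
tcp_rot: [[-0.972, 0.233, -0.003], [0.233, 0.972, -0.001], [0.002, -0.002, -1.0]]
force: [0.3, -0.8, -3.3]
opening: 0.177
```

```bash
python3 - <<'E'
from fit import *
s=bot.read_state(); print(s['position'],s['time_s'],s['force'],s['moment'],s['opening'])
for n in ['wrist','scene','side']:
    p,d=bot.capture(n); cv2.imwrite(f'pics/{n}2.png',p); np.save(f'{n}2.npy',d)
    try: sleeve(n,p,d,4,16,s['position'][:2],s['position'][2]+.019)
    except Exception as e: print(n,e)
E
```

```text
[0.4407 0.3786 0.2922] 4.8 [ 0.3008 -0.7686 -3.2842] [-0.0414 -0.0214  0.0241] 0.17679440286300618
wrist 3365 yaw -13.553427253988437 len 0.09279110406754826 [-0.0073  0.0072] ctr [0.4252 0.3819] z [0.3159 0.3181 0.3192]
scene 155 yaw -13.70244454491794 len 0.12418029594852409 [-0.0041  0.0122] ctr [0.4377 0.376 ] z [0.3061 0.3128 0.3164]
side 153 yaw -12.625781342254655 len 0.12048708251753715 [-0.0084  0.0109] ctr [0.4386 0.3745] z [0.3085 0.3158 0.3202]
```

View pics/side2.png

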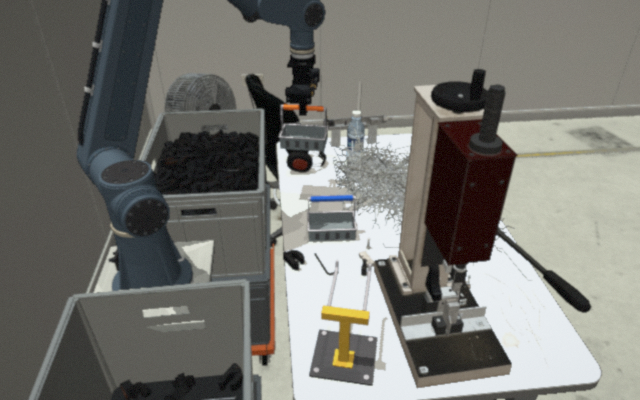

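View pics/wrist2.png

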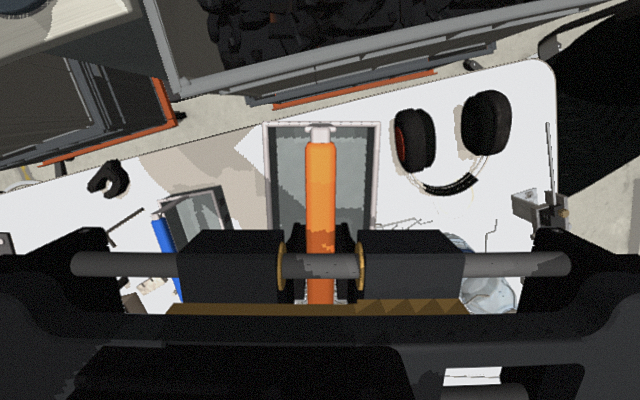

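Call:
servo_tool([
  [1, [-6, -14, 0], 0],
  [1, [-12, -28, 0], 0],
  [1, [-16, -36, 0], 0],
  [1, [-16, -36, 0], 0],
  [1, [-16, -36, 0], 0],
])

```text
time_s: 5.58
position: [0.4707, 0.2156, 0.2935]
tcp_rot: [[-0.972, 0.234, 0.0], [0.234, 0.972, -0.001], [-0.0, -0.001, -1.0]]
force: [0.9, 0.1, -2.7]
opening: 0.178
```

Call:
servo_tool([
  [1, [-16, -36, 0], 0],
  [1, [-16, -36, 0], 0],
  [1, [-16, -36, 0], 0],
  [1, [-16, -36, 0], 0],
  [1, [-16, -36, 0], 0],
])

```text
time_s: 6.2
position: [0.5061, 0.022, 0.2936]
tcp_rot: [[-0.972, 0.234, -0.0], [0.234, 0.972, -0.001], [-0.0, -0.001, -1.0]]
force: [0.1, -1.9, -3.0]
opening: 0.177
```

Call:
servo_tool([
  [1, [-16, -36, 0], 0],
  [1, [-14, -30, 0], 0.5],
  [1, [-10, -22, 0], 0.5],
  [1, [-6, -14, 0], 0.5],
  [1, [0, 0, 0], 0.8],
])

```text
time_s: 6.82
position: [0.5267, -0.0869, 0.2935]
tcp_rot: [[-0.962, 0.275, -0.0], [0.275, 0.962, 0.0], [0.0, 0.0, -1.0]]
force: [-0.2, -0.7, -3.6]
opening: 0.178
```

```bash
cat > look.py <<'E'
from fit import *
import sys
k=sys.argv[1]
s=bot.read_state(); print(s['position'],s['time_s'],s['force'],s['opening'])
for n in sys.argv[2:]:
    p,d=bot.capture(n); np.save(f'{n}{k}.npy',d); cv2.imwrite(f'pics/{n}{k}.png',p)
    if n=='scene': q=p[130:350,330:560]
    elif n=='side': q=p[130:390,240:470]
    else: q=p
    f=2.2 if n!='wrist' else 1
    cv2.imwrite(f'pics/{n}{k}c.png',cv2.resize(q,None,fx=f,fy=f,interpolation=cv2.INTER_CUBIC))
    try: sleeve(n,p,d,4,16,s['position'][:2],s['position'][2]+.019)
    except Exception as e: print(n,e)
E
python3 look.py 3 scene side wrist
```

```text
[ 0.5267 -0.0869  0.2935] 6.825 [-0.1782 -0.6536 -3.6118] 0.17792696168559213
scene 172 yaw -16.583763129637553 len 0.12047104735751923 [-0.004   0.0126] ctr [ 0.5221 -0.0883] z [0.3077 0.3156 0.3184]
side 101 yaw -15.370819795077669 len 0.12176741167886584 [-0.0039  0.0077] ctr [ 0.5253 -0.0889] z [0.3113 0.3171 0.3204]
wrist 3885 yaw -15.714597444157832 len 0.09358736443699261 [-0.0072  0.0072] ctr [ 0.5112 -0.0813] z [0.3171 0.3193 0.3204]
```

View pics/scene3c.png

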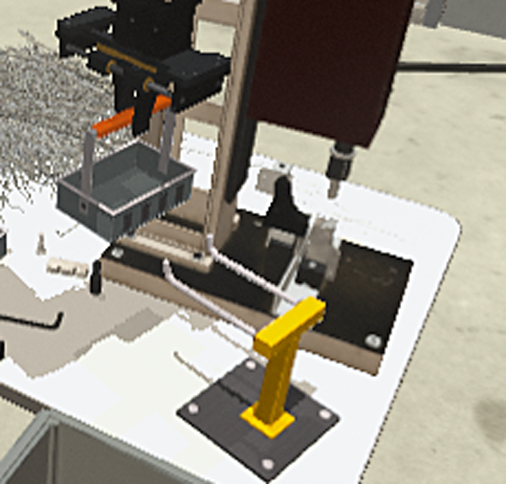

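View pics/side3c.png

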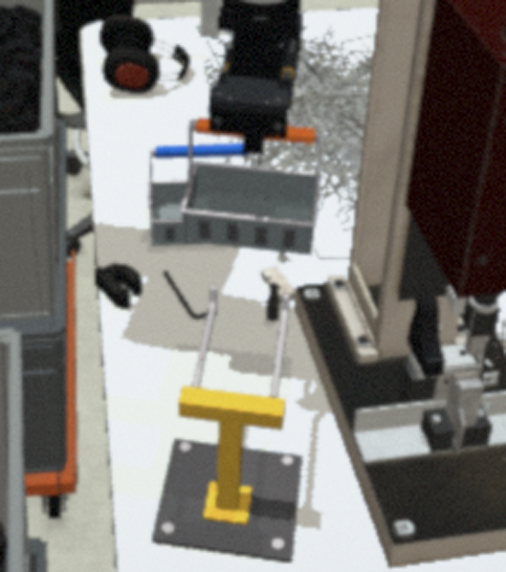

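View pics/wrist3c.png

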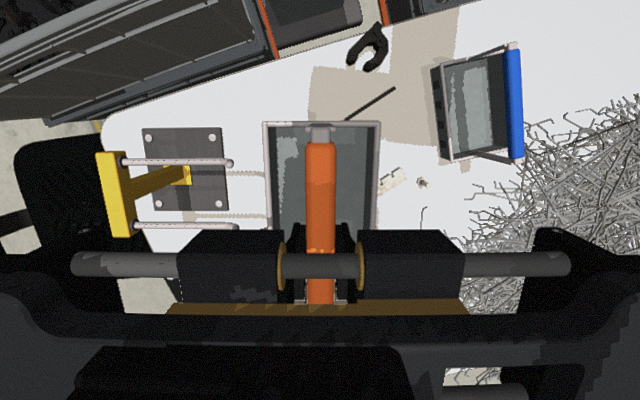

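```bash
python3 - <<'E'
from fit import *
d=np.load('wrist3.npy'); P,u,v=cloud('wrist',d,np.ones(d.shape,bool))
b=(u>110)&(u<245)&(v>145)&(v<235)&(P[:,2]>.13)&(P[:,2]<.19); Q=P[b]
s=bot.read_state(); R=np.array(s['tcp_rot']); L=(Q-s['position'])@R*1000
for lo,hi in [(145,180),(210,235)]:
    k=(v[b]>lo)&(v[b]<hi); l=L[k]; kk=(l[:,1]<np.percentile(l[:,1],80))
    yel=cv2.cvtColor(cv2.imread('pics/wrist3.png'),cv2.COLOR_BGR2HSV)[v[b][k],u[b][k]]
    g=(yel[:,1]<80); l=l[g]
    print(len(l),'tool y range',np.percentile(l[:,1],[1,50,99]),'tool x',np.percentile(l[:,0],[5,50,95]),'fit x=a*y+b',np.polyfit(l[:,1],l[:,0],1),'z',np.percentile(Q[k][g][:,2],[5,50,95,99]))
E
```

```text
968 tool y range [-225.0673 -164.6621  -92.1654] tool x [23.4883 28.1368 31.4846] fit x=a*y+b [ 0.0042 28.4039] z [0.1515 0.1549 0.1708 0.1752]
781 tool y range [-224.3765 -164.7733  -95.0661] tool x [-51.6149 -46.9475 -44.1438] fit x=a*y+b [  0.006  -46.3136] z [0.1519 0.1547 0.1587 0.1672]
```

The wrist view shows the prongs at rows of about 160 and 225. Their free ends are near column 232, which puts the seat at tool (-9.5, -139) mm. This agrees with the fixed cameras to 1–3 mm. Next I'll descend in front of the prongs.

Call:
servo_tool([
  [1, [-6, 0, 15], 0],
  [1, [-5, 0, 30], 0],
  [1, [0, 0, 30], 0],
  [1, [0, 0, 22], 0],
  [1, [0, 0, 10], 0],
])

```text
time_s: 7.6
position: [0.5366, -0.0879, 0.1844]
tcp_rot: [[-0.963, 0.271, -0.003], [0.271, 0.963, 0.001], [0.004, 0.0, -1.0]]
force: [0.5, -0.2, -2.4]
opening: 0.179
```

Call:
servo_tool([
  [1, [0, 0, 0], 0],
  [1, [0, 0, 0], 0],
])

```text
time_s: 7.85
position: [0.5383, -0.089, 0.1873]
tcp_rot: [[-0.962, 0.272, 0.002], [0.272, 0.962, -0.001], [-0.002, -0.0, -1.0]]
force: [-0.2, -0.6, -2.4]
opening: 0.181
```

```bash
python3 look.py 4 scene side
```

```text
[ 0.5383 -0.089   0.1873] 7.85 [-0.2128 -0.6037 -2.3544] 0.1810237286126522
scene 137 yaw -15.92670710170552 len 0.12328351812062177 [-0.0049  0.0125] ctr [ 0.5342 -0.0904] z [0.2024 0.2097 0.2119]
side 87 yaw -16.464543761320044 len 0.12135849860347903 [-0.0041  0.0077] ctr [ 0.5369 -0.092 ] z [0.2058 0.2122 0.2152]
```

View pics/scene4c.png

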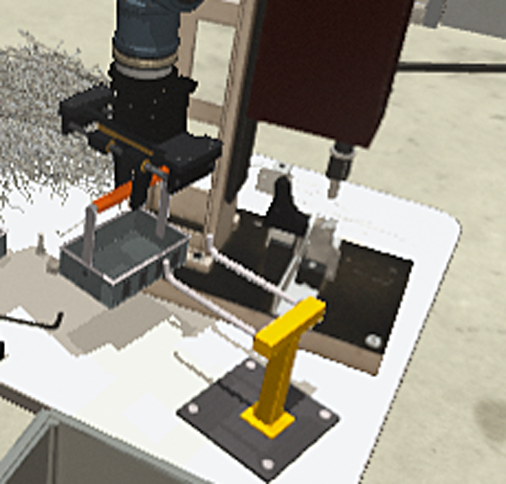

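View pics/side4c.png

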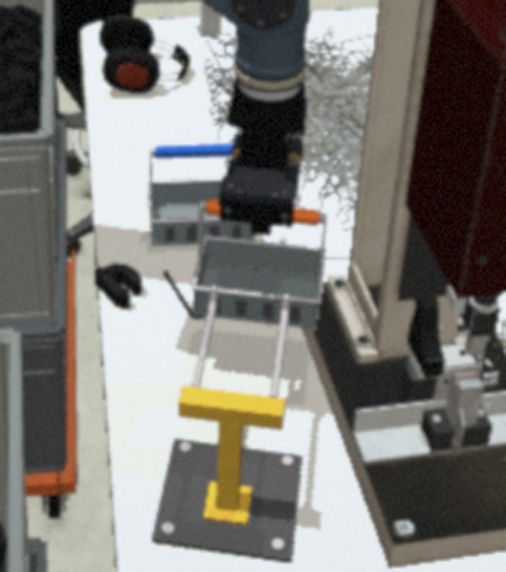

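Call:
servo_tool([
  [1, [0, -12, 0], 0],
  [1, [0, -20, 0], 0],
  [1, [0, -24, 0], 0],
  [1, [0, -24, 0], 0],
  [1, [0, -24, 0], 0],
])

```text
time_s: 8.57
position: [0.5084, -0.1913, 0.1867]
tcp_rot: [[-0.962, 0.273, 0.0], [0.273, 0.962, -0.001], [-0.0, -0.001, -1.0]]
force: [0.6, 0.2, -3.6]
opening: 0.181
```

Call:
servo_tool([
  [1, [0, -20, 0], 0],
  [1, [0, -10, 0], 0],
  [1, [0, -4, 0], 0],
  [1, [0, 0, 0], 0],
  [1, [0, 0, 0], 0],
])

```text
time_s: 9.2
position: [0.5, -0.2209, 0.1865]
tcp_rot: [[-0.962, 0.271, -0.0], [0.271, 0.962, 0.0], [0.0, 0.0, -1.0]]
force: [-0.5, 0.1, -2.5]
opening: 0.181
```

```bash
python3 look.py 5 scene side wrist
```

```text
[ 0.5    -0.2209  0.1865] 9.2 [-0.5248  0.0548 -2.4809] 0.18144113971682027
scene 147 yaw -14.696520415126479 len 0.12339944234960543 [-0.0052  0.0109] ctr [ 0.4953 -0.222 ] z [0.2029 0.2092 0.2117]
side 120 yaw -15.693731213148459 len 0.12088781860190195 [-0.0041  0.0103] ctr [ 0.499  -0.2222] z [0.2044 0.2114 0.2146]
wrist 3726 yaw -15.71399714237221 len 0.09341557971561526 [-0.0072  0.0072] ctr [ 0.4849 -0.2173] z [0.2103 0.2123 0.2135]
```

View pics/scene5c.png

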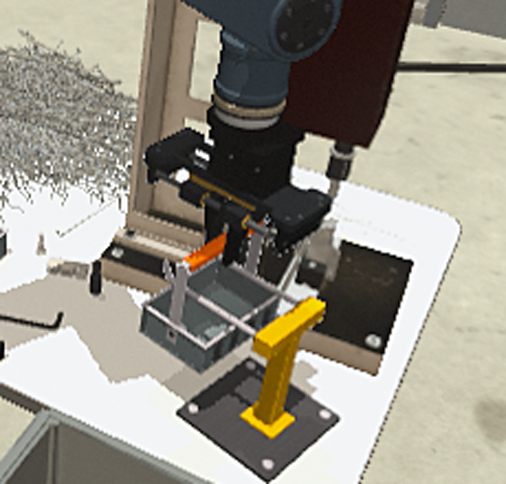

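View pics/side5c.png

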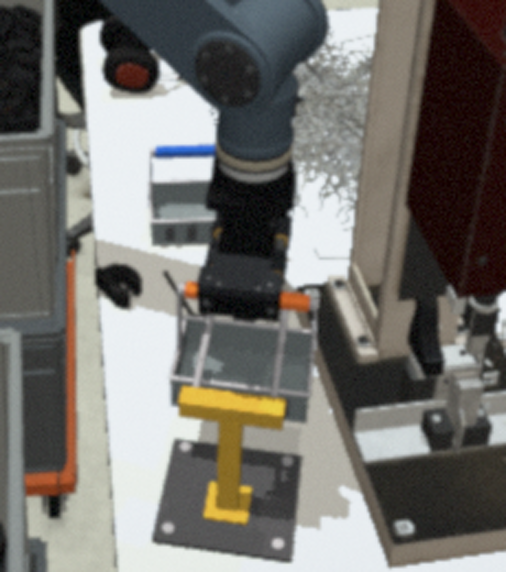

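View pics/wrist5c.png

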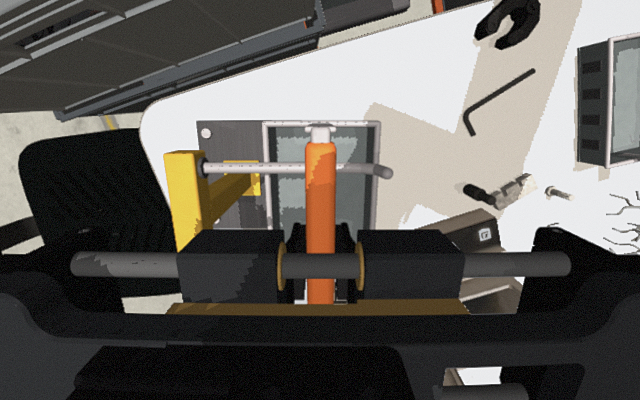

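Call:
servo_tool([
  [1, [0, 0, 8], 0],
  [1, [0, 0, 12], 0],
  [1, [0, 0, 10], 0],
  [1, [0, 0, 6], 0],
  [1, [0, 0, 0], 0],
])

```text
time_s: 9.98
position: [0.4995, -0.2214, 0.1498]
tcp_rot: [[-0.962, 0.272, -0.001], [0.272, 0.962, 0.001], [0.002, 0.001, -1.0]]
force: [-0.1, 0.4, -3.2]
opening: 0.18
```

Call:
servo_tool([
  [1, [0, 0, 2], 0],
  [1, [0, 0, 2], 0],
  [1, [0, 0, 1], 0],
  [1, [0, 0, 0], 0],
])

```text
time_s: 10.48
position: [0.4999, -0.2217, 0.1456]
tcp_rot: [[-0.962, 0.272, 0.0], [0.272, 0.962, -0.0], [-0.0, -0.0, -1.0]]
force: [-0.4, 0.1, -2.4]
opening: 0.178
```

Call:
servo_tool([
  [1, [0, 0, 1], 0],
  [1, [0, 0, 1], 0],
  [1, [0, 0, 0], 0],
])

```text
time_s: 10.85
position: [0.4998, -0.2216, 0.1434]
tcp_rot: [[-0.962, 0.272, -0.0], [0.272, 0.962, 0.0], [0.0, 0.0, -1.0]]
force: [0.5, -0.1, -3.0]
opening: 0.18
```

Call:
servo_tool([
  [1, [0, 0, 1], 0],
  [1, [0, 0, 0], 0],
  [1, [0, 0, 0], 0],
])

```text
time_s: 11.22
position: [0.5, -0.2217, 0.143]
tcp_rot: [[-0.962, 0.272, 0.0], [0.272, 0.962, -0.0], [-0.0, -0.0, -1.0]]
force: [-1.3, 1.2, 3.0]
opening: 0.18
```

```bash
python3 look.py 6 scene side
```

```text
[ 0.5    -0.2217  0.143 ] 11.225 [-1.2982  1.1882  3.0303] 0.17990751912598418
scene 140 yaw -13.9298238020637 len 0.12336184208301199 [-0.0062  0.0119] ctr [ 0.4964 -0.2227] z [0.1578 0.1654 0.1684]
side 114 yaw -16.059925838299815 len 0.12096070745340631 [-0.0045  0.0104] ctr [ 0.4993 -0.2231] z [0.1617 0.1676 0.1706]
```

View pics/scene6c.png

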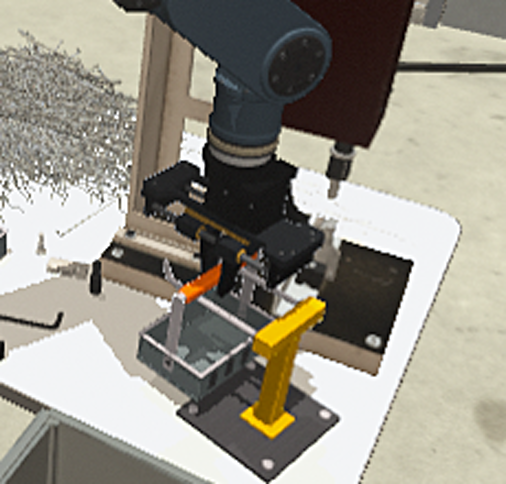

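Call:
servo_tool([
  [0.7, [0, 0, 0], 0],
  [0.6, [0, 0, 0], 0],
  [0.5, [0, 0, 0], 0],
  [0.4, [0, 0, 0], 0],
  [0.4, [0, 0, 0], 0],
])

```text
time_s: 11.95
position: [0.4999, -0.2217, 0.1425]
tcp_rot: [[-0.962, 0.272, -0.0], [0.272, 0.962, -0.0], [0.0, -0.0, -1.0]]
force: [0.6, -0.1, 0.0]
opening: 0.578
```

Released: the force reads zero. I'll open fully, let it settle, then retreat straight up.

Call:
servo_tool([
  [0.2, [0, 0, 0], 0],
  [0, [0, 0, 0], 0],
  [0, [0, 0, 0], 0],
  [0, [0, 0, 0], 0],
  [0, [0, 0, -5], 0],
])

```text
time_s: 12.58
position: [0.4996, -0.2215, 0.1474]
tcp_rot: [[-0.962, 0.272, -0.001], [0.272, 0.962, 0.001], [0.001, 0.0, -1.0]]
force: [-0.5, 0.2, 0.3]
opening: 0.979
```

Call:
servo_tool([
  [0, [0, 0, -15], 0],
  [0, [0, 0, -25], 0],
  [0, [0, 0, -35], 0],
  [0, [0, 0, -40], 0],
  [0, [0, 0, -30], 0],
])

```text
time_s: 13.2
position: [0.5003, -0.2219, 0.2957]
tcp_rot: [[-0.962, 0.272, 0.003], [0.272, 0.962, -0.002], [-0.003, -0.001, -1.0]]
force: [-0.5, 0.6, 0.4]
opening: 0.998
```

Call:
servo_tool([
  [0, [0, 20, -20], 0],
  [0, [0, 30, 0], 0],
  [0, [0, 30, 0], 0],
  [0, [0, 20, 0], 0],
  [0, [0, 0, 0], 0],
])

```text
time_s: 13.82
position: [0.5273, -0.1245, 0.3131]
tcp_rot: [[-0.963, 0.27, 0.001], [0.27, 0.963, -0.001], [-0.001, -0.0, -1.0]]
force: [0.1, -0.8, -0.3]
opening: 1.001
```

```bash
python3 look.py 7 scene side wrist; python3 - <<'E'
from fit import *
for n in ['scene','side']:
    p=cv2.imread(f'pics/{n}7.png'); d=np.load(f'{n}7.npy')
    sleeve(n,p,d,4,16,(.497,-.2225),.162); sleeve(n,p,d,103,127,(.5,.153))
    P,u,v=cloud(n,d,np.ones(d.shape,bool))
    D=P-np.array([.4975,-.2225,0]); a=np.radians(-15.9); x=D[:,0]*np.cos(a)+D[:,1]*np.sin(a); y=-D[:,0]*np.sin(a)+D[:,1]*np.cos(a)
    k=(abs(x)<.08)&(y>-.06)&(y<.06)&(P[:,2]>.072)&(P[:,2]<.1)
    for s in (-1,1):
        kk=k&(np.sign(x)==s)&(abs(abs(x)-.07)<.006); print(n,'rim end',s,np.percentile(P[kk,2],[50,95]),kk.sum())
E
```

```text
[ 0.5273 -0.1245  0.3131] 13.825 [ 0.129  -0.7653 -0.2663] 1.0008090954853652
scene zero-size array to reduction operation maximum which has no identity
side zero-size array to reduction operation maximum which has no identity
wrist 14 yaw 70.34881668885014 len 0.005025438563120522 [-0.0007  0.0006] ctr [ 0.5025 -0.1717] z [0.314  0.3152 0.3212]
scene 218 yaw -17.579172462608383 len 0.12302099744954043 [-0.0042  0.0116] ctr [ 0.4965 -0.2242] z [0.1579 0.1656 0.1681]
scene 154 yaw -2.941946113708973 len 0.1256000943439724 [-0.0044  0.0098] ctr [0.5004 0.1543] z [0.1198 0.1254 0.1286]
scene rim end -1 [0.0803 0.0954] 135
scene rim end 1 [0.0795 0.0936] 125
side 373 yaw -16.311661343776503 len 0.12134322021266097 [-0.004   0.0096] ctr [ 0.499 -0.223] z [0.1612 0.1677 0.1711]
side 152 yaw -1.8602057423998277 len 0.11719883561759892 [-0.0054  0.0071] ctr [0.5013 0.1533] z [0.1222 0.1277 0.1313]
side rim end -1 [0.083  0.0911] 74
side rim end 1 [0.0829 0.0869] 73
```

View pics/scene7c.png

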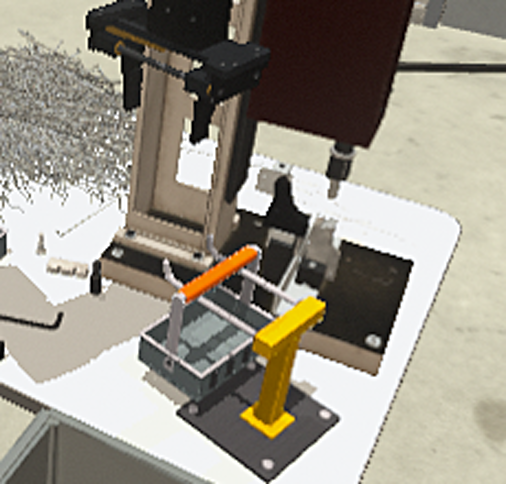

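View pics/side7c.png

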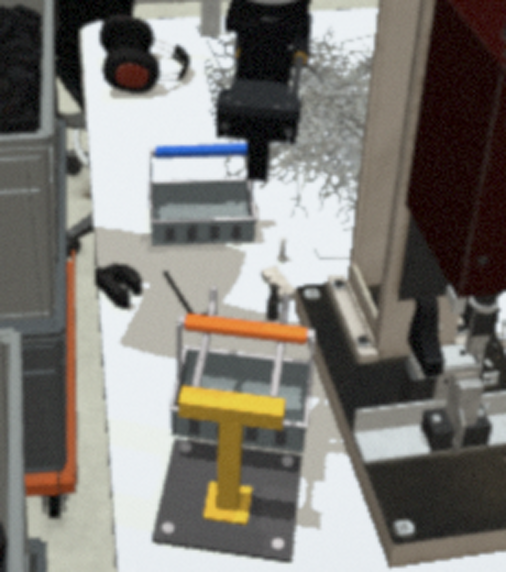

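View pics/wrist7c.png

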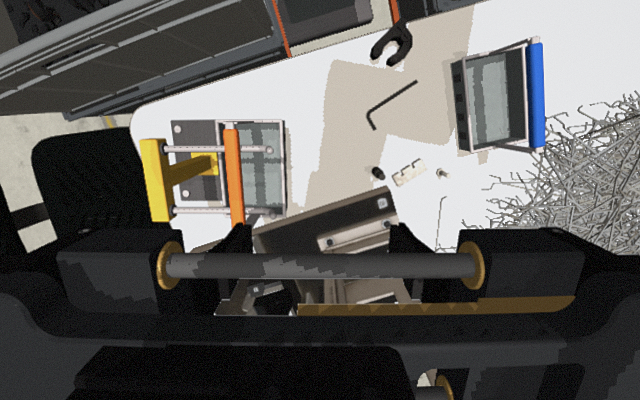

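Call:
servo_tool([
  [0, [0, 0, 0], 0],
  [0, [0, 0, 0], 0],
  [0, [0, 0, 0], 0],
  [0, [0, 0, 0], 0],
  [0, [0, 0, 0], 0],
])

```text
time_s: 14.6
position: [0.5271, -0.1255, 0.3125]
tcp_rot: [[-0.962, 0.272, -0.0], [0.272, 0.962, 0.0], [0.0, 0.0, -1.0]]
force: [0.7, 0.2, -0.1]
opening: 0.998
```

Call:
servo_tool([
  [0, [0, 0, 0], 0],
  [0, [0, 0, 0], 0],
  [0, [0, 0, 0], 0],
  [0, [0, 0, 0], 0],
  [0, [0, 0, 0], 0],
])

```text
time_s: 15.22
position: [0.5271, -0.1254, 0.3125]
tcp_rot: [[-0.962, 0.272, -0.0], [0.272, 0.962, 0.0], [0.0, -0.0, -1.0]]
force: [-0.8, 0.0, 0.0]
opening: 0.999
```

```bash
python3 - <<'E'
from fit import *
p7=cv2.imread('pics/scene7.png')
for n in ['scene','side']:
    p,d=bot.capture(n); cv2.imwrite(f'pics/{n}8.png',p)
    q=cv2.imread(f'pics/{n}7.png'); df=cv2.absdiff(p,q).max(2)
    r=df[230:320,380:470] if n=='scene' else df[260:340,310:390]
    print(n,'motion diff in basket region',(r>60).sum())
    sleeve(n,p,d,4,16,(.497,-.2225),.162)
    P,u,v=cloud(n,d,np.ones(d.shape,bool))
    D=P-np.array([.4975,-.2235,0]); a=np.radians(-15.9); x=D[:,0]*np.cos(a)+D[:,1]*np.sin(a); y=-D[:,0]*np.sin(a)+D[:,1]*np.cos(a)
    for s in (-1,1):
        k=(abs(x)<.06)&(abs(y-s*.044)<.005)&(P[:,2]>.03)&(P[:,2]<.12); print(' long rim',s,np.percentile(P[k,2],[5,50,90,97]),k.sum())
print(bot.read_state()['time_s'])
E
```

```text
scene motion diff in basket region 7
scene 224 yaw -17.04676913697866 len 0.12508153377341236 [-0.0038  0.012 ] ctr [ 0.497  -0.2241] z [0.1586 0.1655 0.1684]
 long rim -1 [0.0419 0.061  0.0807 0.0817] 240
 long rim 1 [0.0404 0.0619 0.0801 0.0817] 219
side motion diff in basket region 0
side 374 yaw -16.134074543487205 len 0.12147873782534208 [-0.0044  0.0101] ctr [ 0.4989 -0.2229] z [0.1612 0.1679 0.171 ]
 long rim -1 [0.0426 0.0572 0.0698 0.0793] 377
 long rim 1 [0.0423 0.0626 0.0813 0.0845] 614
15.325
```

The basket hangs level and still, with its rim at about 0.081 m all round and its underside at about 0.04 m. The blue basket hasn't moved, so I'm handing in.

```bash
python3 -c "
from rig import bot
print(bot.hand_in())"
```

```text
the job is handed in; nothing more can be done
None
```

The orange-handled basket is hanging on both prongs of the yellow stand. I lowered it until the prongs took its weight, let go, moved the gripper well clear and handed in at about 15.3 s.

**Position:** the sleeve centre is within about 2 mm of the seat. Both cameras put the sleeve's top face 2–3 mm below the expected 0.169 m or up to 2 mm above it.

**Level and still:** each camera puts the two tray ends within 1 mm of each other in height. The scene camera puts both long rims at about 0.082 m. The side camera differed by about 5 mm between them (0.079 and 0.0845 m); I put that down to the crossbar hiding part of one rim. The underside is about 0.04 m above the table, and two pictures over a second apart showed no motion.

**Blue basket:** its sleeve measured within about 1.5 mm of where it started, which is within camera noise. Its yaw agreed in the scene camera but read about 2.4° different in the side camera (−4.3° before, −1.9° after). I took that as noise, since nothing came near it.

**Forces:** the highest reading in the move reports was about 4 N, and nothing was knocked or moved off the table.

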